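# Register a rail carriage against the stops of an alignment nest

### The job

Take the linear rail carriage out of its grey cradle, set it down flat on the open bench and let go to change your grip, because the cradle only lets you hold it by its long sides and the nest only by its two ends. Lower it into the channel of the metal nest, press it lightly first against the end stop and then, through the window between the keeper blocks, against the long fence, without forcing it, and leave it lying flat with its long side flush on the fence and its end flush on the end stop. Do not disturb the tape roll, the bracket and the tin.

Things in the scene. Friction and masses are not known exactly. Their poses are not given: they have to be found in the camera images.
- carriage: Linear rail carriage, a flat metal block with green end caps, 30 (x) x 52 (y) x 15 (z) mm, about 110 g. Origin at the centre of its underside; y along its length, z up. It starts lying in the cradle, its underside 13 mm above the bench.
- cradle: Fixed grey plastic holder, origin under its centre on the bench; base 60 (x) x 80 (y) x 5 mm. The carriage lies on a pedestal 22 mm wide in x, top 13 mm above the bench, its long sides (+x and -x) free. Uprights 32 mm wide, 8 mm thick, tops 32 mm above the bench, stand 3 mm beyond its ends (inner faces at y = -29 and +29 mm).
- nest: Fixed metal nest, origin at its underside, mid channel. Base x -42 to 42, y -100 to 90 mm, 10 mm thick: its top is the channel floor. The channel runs along y, open at -y, 44 mm wide from x = -22 (keeper blocks) to +22 mm (fence). Keepers 14 mm thick, tops 36 mm above the bench, at y -80 to -6 and 44 to 86 mm; a fingertip can push the part in +x through the 50 mm window between them.
- fence: The long steel fence bar on the nest's +x side, 14 x 172 x 26 mm; origin at the centre of its underside, 10 mm above the bench; its -x face (7 mm from the origin) is the stop face, top 36 mm above the bench. A carriage flush on it has its origin at x = +7 mm in the nest's frame.
- end_stop: Fixed steel end stop block across the channel near its +y end, 36 (x) x 20 (y) x 22 (z) mm, set at a different place along the channel each time. Origin at the centre of its underside on the channel floor; axes as the nest's; its -y face (10 mm from the origin) is the stop face. A carriage flush on it has its origin at y = -36 mm in this frame.
- tape: Bystander: roll of black tape, 62 mm across, 19 mm high, origin under its centre.
- bracket: Bystander: small right-angle corner bracket, 22 x 34 x 34 mm, origin under its centre.
- tin: Bystander: round metal tin, 63 mm across, 20 mm high, origin under its centre.
- open_bench (a point): A free spot of the bench surface with room to set the carriage down and take it again; any other open spot serves as well. Keep the gripper clear of the open lid of the black case beside it, 165 mm high, which stands about along world y = -0.03 m from x = 0.25 to 0.44 m.
Not all that is in view belongs to the job. What is shaped like the carriage but orange is not meant.

How it is judged:
By the outcome, as a careful person would: the job done as asked, in the order asked, and still so for the second after the job is handed in, with the robot touching nothing.
It also fails if it takes over 72 s, if anything falls off the work surface, if the arm or the gripper's body presses on something with over 40 N, if the wrist force passes 120 N, or if a joint passes its speed limit or range.

### The arm

A 6-joint arm with a two-finger parallel gripper is mounted at the origin on the work surface; the furniture and walls round the work are solid. World frame = base frame: x ahead of the robot, y to its left, z up, the work surface at z = 0. Lengths are in m, angles in degrees, forces in N, time in s.
With the tool pointing down it reaches from about 0.25 to 0.725 m from the base axis. Payload 4 kg.
Tool frame: the origin (TCP) lies between the finger pads; the fingertips stand r.tip_reach ahead of it and the grasp point (between the pads) lies 3 mm ahead of it (r.tip_reach is the distance from the TCP to the fingertips, in m); z points along the fingers, y is the line along which they close (so a half turn about z gives the same grasp; the last joint's range is limited). The gripper opens to 85 mm and grips with 20 to 120 N. Pads are 22 mm wide; open, the fingers measure 114 mm over their backs; the gripper's body (76 mm by 85 mm) begins 54 mm behind the grasp point. The pads swing forward as they close: fully open they stand 13 mm farther back than shut.
Start: joints at [0, 13.785, 0.286, 76.501, 0, 90], TCP at [0.5, -0, 0.253] pointing down, gripper open.
Joint ranges: [-155.79, 155.79], [-60.16, 107.12], [-62.33, 73.08], [-114, 123.19], [-81.49, 82.49], [-180, 180]. Speed limits (degrees/s): [159.86, 159.86, 180, 180, 180, 180].

### API

Orientations are given as [roll, pitch, yaw] about the fixed x, y, z axes, in that order (R = Rz(yaw) Ry(pitch) Rx(roll)).
In Python, from workcell import state, viewer, finish_job, r gives the robot as it stands. The module is installed in compiled form; this text tells all that it offers.
- The arm moves only by the shell command python3 -m handwheel 'ROWS' [OPENING] [FORCE]. ROWS is JSON, a list of rows, each a list of 4 numbers: the shift along the tool's x, y, z scaled (see below), then the turn about the tool's z scaled (see below). In form: [[tx, ty, tz, turn], ...]. A call has 1 to 20 rows; each row is the pose to reach, as a shift and turn from the pose commanded when the call began, along the tool's axes at that moment, turning the shorter way round; what a row does not reach only later rows make up. The controller multiplies each number of a shift by 0.2 m and each number of a turn by 180 degrees. A row lasts 1/12 s, in which the tool goes at most 41.7 mm and 7.16 degrees, less where a joint would pass 70% of its speed; a pose out of reach is approached as far as the arm can. A call with a number of a shift or a turn outside -1 to 1 is refused whole. A call with a gripper value outside its range is refused whole. OPENING is the opening, from 0 (shut) to 1 (fully open), set as the call begins (- or left out, the last holds). The fingers move at their own pace and stop on an object; FORCE is the grip in N (left out, the last holds). Time passes only in rows, so rows that repeat a pose let the fingers close. It gives the time, the measured TCP pose, the force, the opening and the grip force at its end, in the units of the state.
- state(): the state, without advancing time (a new reading comes with each control period).
- viewer.capture(name): name is "scene" or "side" or "wrist"; returns a dict with "frame" (400x640x3 uint8, red, green, blue), "mtx" (3x3 intrinsics, pixels), "T" (4x4, takes a point from camera to world coordinates). Camera axes: x right, y down, z forward; pixel columns grow to the right and rows downward; lengths in m; the calibration is good to about 2 mm. A picture is of the moment at which its call begins. There is no depth.
- finish_job(): hands the job in; it is judged then, once.
The state is a dict: "t": time; "joint_pos": joint angles; "dq": joint speeds; "joint_torque": joint torques, N m; "tcp_pos": TCP position; "orientation": TCP orientation; "force": force on the tool from outside, world axes, zero at the start; "ft_torque": the same for the moment, N m; "opening": opening from 0.0 (shut) to 1.0 (fully open); "grasp_force": force on a finger pad.
Only numpy, scipy, OpenCV 4.12 (cv2) and the standard library are available. Lean on these libraries where they do the work, as an engineer would, in place of code of your own. Each camera call takes 0.05 s, during which the arm holds its last target. There are 200 camera calls.

## Working session

There is one attempt and no reset: what is moved stays moved. The work goes in short steps, Python scripts to look and compute and a shell command to move; the robot and the scene stay as the last step left them, time stands still between calls to the robot, and variables do not carry over. Pictures are saved under pics/ and viewed, at most 10 in all, crops included, and the job is handed in when it is done.

```bash
mkdir -p pics; cat > h.py <<'E'
import numpy as np, cv2
from workcell import state, viewer, finish_job, r
def cap(n,name=None):
    c=viewer.capture(n)
    if name: cv2.imwrite('pics/'+name,c['frame'][:,:,::-1])
    return c
def ray(c,uv,z):
    d=c['T'][:3,:3]@np.linalg.inv(c['mtx'])@np.array([uv[0],uv[1],1.]); o=c['T'][:3,3]
    return o+d*(z-o[2])/d[2]
def px(c,p):
    q=np.linalg.inv(c['T'])@np.append(p,1); q=c['mtx']@q[:3]; return q[:2]/q[2]
E
python3 - <<'E'
from h import *
import pickle
cs={n:cap(n,n+'0.png') for n in('scene','side','wrist')}
pickle.dump(cs,open('c0.pkl','wb'))
for n in cs: print(n,cs[n]['T'].round(3).tolist(),cs[n]['mtx'].round(1).tolist())
print(state(),r.tip_reach)
E
```

```text
scene [[0.782, -0.49, 0.385, 0.167], [-0.623, -0.597, 0.505, -0.418], [-0.017, -0.635, -0.772, 0.734], [0.0, 0.0, 0.0, 1.0]] [[367.0, 0.0, 318.4], [0.0, 367.0, 203.6], [0.0, 0.0, 1.0]]
side [[-0.097, 0.696, -0.711, 1.186], [0.995, 0.056, -0.08, 0.101], [-0.016, -0.716, -0.698, 0.714], [0.0, 0.0, 0.0, 1.0]] [[416.6, 0.0, 322.8], [0.0, 416.6, 203.1], [0.0, 0.0, 1.0]]
wrist [[1.0, -0.0, -0.002, 0.5], [-0.001, -0.954, -0.3, 0.077], [-0.002, 0.3, -0.954, 0.372], [0.0, 0.0, 0.0, 1.0]] [[338.2, 0.0, 328.7], [0.0, 338.2, 197.8], [0.0, 0.0, 1.0]]
{'t': 0.15, 'joint_pos': array([6.74748340e-04, 1.38220252e+01, 2.31141647e-01, 7.65013041e+01,
       8.84641012e-04, 8.99999965e+01]), 'dq': array([-0.01037029, -0.0844962 ,  0.18773877, -0.03912819, -0.02080977,
       -0.05561526]), 'joint_torque': array([-1.62746033e-03, -3.72633219e+01,  2.52638429e+01,  1.23480460e-02,
       -1.30651040e-05,  1.49362950e-05]), 'tcp_pos': array([4.99556539e-01, 1.02293990e-05, 2.52617663e-01]), 'orientation': array([-1.79907812e+02, -8.84645513e-04,  9.00006768e+01]), 'force': array([-0.70752726, -0.35343736, -0.62388949]), 'ft_torque': array([ 0.01859338, -0.01749742, -0.00820374]), 'grasp_force': 0.0, 'opening': 0.9977575296306856} 0.022
```

View pics/scene0.png

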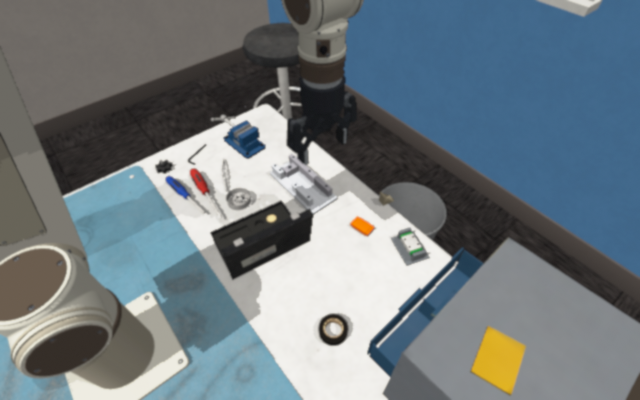

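View pics/side0.png

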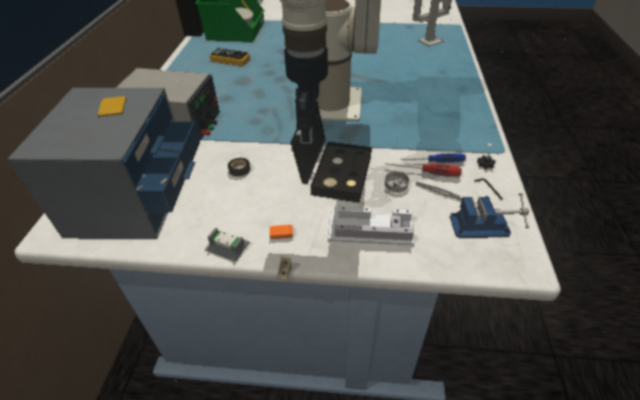

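View pics/wrist0.png

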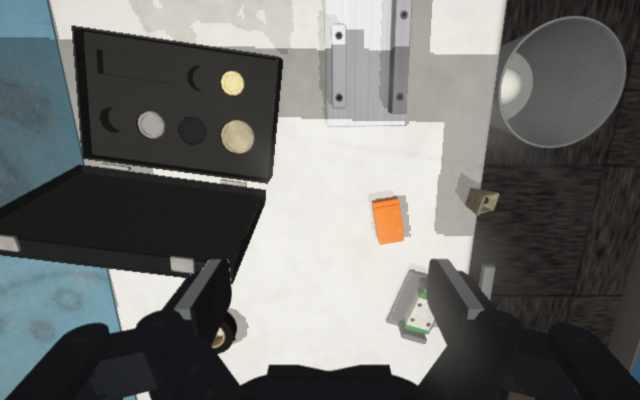

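The scene view shows the carriage in its cradle at about (412,243) and the nest at (305,182). In the wrist view the carriage is at (420,312), with the nest at the top at x 325–410 and y up to 125. The orange decoy is at (388,220).

```bash
python3 - <<'E'
from h import *
import pickle
cs=pickle.load(open('c0.pkl','rb'))
for n,uv in(('wrist',(420,312)),('scene',(412,243)),('side',(228,242))): print(n,ray(cs[n],uv,.028).round(3))
for n,uv,z in(('wrist',(326,125),0.01),('wrist',(408,125),.01),('scene',(305,182),.01),('side',(330,242),.01),('side',(412,243),.01),('side',(378,220),.03),('wrist',(388,220),.015),('wrist',(235,270),0),('wrist',(482,200),.0),('wrist',(487,50),0),('side',(396,182),.02)): print(n,uv,ray(cs[n],uv,z).round(3))
E
python3 -m handwheel '[[-0.1,0.25,0,0],[-0.25,0.5,0,0],[-0.25,0.5,0,0],[-0.25,0.5,0,0],[-0.25,0.5,0,0],[-0.25,0.5,0,0]]'
python3 -c "
from h import *
import pickle
pickle.dump(cap('wrist','w1.png'),open('c1.pkl','wb'))"
```

```text
wrist [ 0.608 -0.174  0.028]
scene [ 0.611 -0.182  0.028]
side [ 0.624 -0.17   0.028]
wrist (326, 125) [0.496 0.043 0.01 ]
wrist (408, 125) [0.582 0.043 0.01 ]
scene (305, 182) [0.547 0.138 0.01 ]
side (330, 242) [0.59  0.048 0.01 ]
side (412, 243) [0.578 0.228 0.01 ]
side (378, 220) [0.533 0.152 0.03 ]
wrist (388, 220) [ 0.566 -0.062  0.015]
wrist (235, 270) [ 0.383 -0.134  0.   ]
wrist (482, 200) [ 0.676 -0.043  0.   ]
wrist (487, 50) [0.659 0.117 0.   ]
side (396, 182) [0.389 0.197 0.02 ]
t: 0.65
tcp_pos: [0.5992, -0.0499, 0.2525]
orientation: [-179.9, -0.0, 90.0]
force: [-0.7, 0.9, -0.8]
opening: 0.998
grasp_force: 0.0
```

View pics/w1.png

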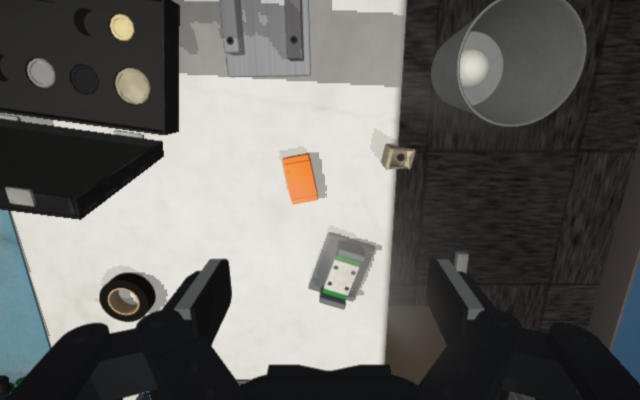

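The carriage is clear in the wrist view at about (342,274), turned clockwise. Its cradle is free of obstacles, and the bracket is at (398,157).

```bash
python3 - <<'E'
from h import *
import pickle
c=pickle.load(open('c1.pkl','rb'));f=c['frame']
cv2.imwrite('pics/z1.png',cv2.resize(f[220:320,295:395,::-1],None,fx=6,fy=6,interpolation=cv2.INTER_NEAREST))
h=cv2.cvtColor(f,cv2.COLOR_RGB2HSV)
g=cv2.inRange(h,(40,80,40),(85,255,255)); g[:, :290]=0;g[:,400:]=0
n,l,s,ce=cv2.connectedComponentsWithStats(g)
for i in range(1,n):
  if s[i,4]>10:
    p=np.argwhere(l==i)[:,::-1].astype(np.float32); rr=cv2.minAreaRect(p); print(s[i],ce[i],rr,ray(c,ce[i],.028).round(4))
E
```

```text
[338 256  22   9  60] [348.8        260.36666667] ((348.25, 260.25), (22.135942459106445, 2.8460497856140137), 18.434947967529297) [ 0.6211 -0.1555  0.028 ]
[322 288  25  12 110] [333.54545455 293.93636364] ((333.6500244140625, 294.0500183105469), (24.66576385498047, 4.743415832519531), 18.434947967529297) [ 0.604  -0.1993  0.028 ]
```

View pics/z1.png

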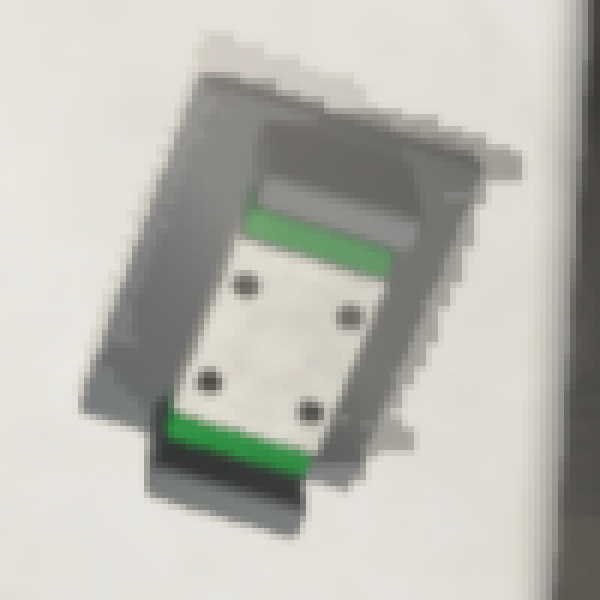

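```bash
python3 - <<'E'
from h import *
import pickle
c=pickle.load(open('c1.pkl','rb'))
def P(l): return np.array([ray(c,(295+x/6-.5,220+y/6-.5),.028)[:2] for x,y in l])
for l in ([(245,285),(350,318),(311,411),(209,381)],[(246,203),(394,252),(310,474),(168,440)]):
  p=P(l); v=(p[0]+p[1]-p[2]-p[3])/2; u=(p[1]+p[2]-p[0]-p[3])/2
  print(p.mean(0).round(4),'yaw from len',np.degrees(np.arctan2(-v[0],v[1])),'from wid',np.degrees(np.arctan2(u[1],u[0])),np.linalg.norm(v),np.linalg.norm(u))
E
python3 -m handwheel '[[0.2,0,0,0],[0.4,-0.1,0,0],[0.6,-0.1,0,0],[0.8,-0.1,0,0],[0.85,-0.1,0,0],[0.9,-0.1,0,0],[0.9,-0.1,0,0],[0.9,-0.1,0,0]]'
python3 -c "
from h import *
import pickle
c=cap('wrist');pickle.dump(c,open('c2.pkl','wb'))
cv2.imwrite('pics/w2.png',cv2.resize(c['frame'][0:300,180:580,::-1],None,fx=2,fy=2))"
```

```text
[ 0.6125 -0.1778] yaw from len -18.804886056289583 from wid -18.92107126635508 0.02172743667968729 0.021096601464290224
[ 0.6125 -0.1768] yaw from len -16.817381858687487 from wid -17.757859005628823 0.05207664814655782 0.029327935855073015
t: 1.37
tcp_pos: [0.5796, 0.1298, 0.2537]
orientation: [180.0, 0.0, 90.0]
force: [-0.4, -1.1, 0.5]
opening: 1.002
grasp_force: 0.0
```

View pics/w2.png

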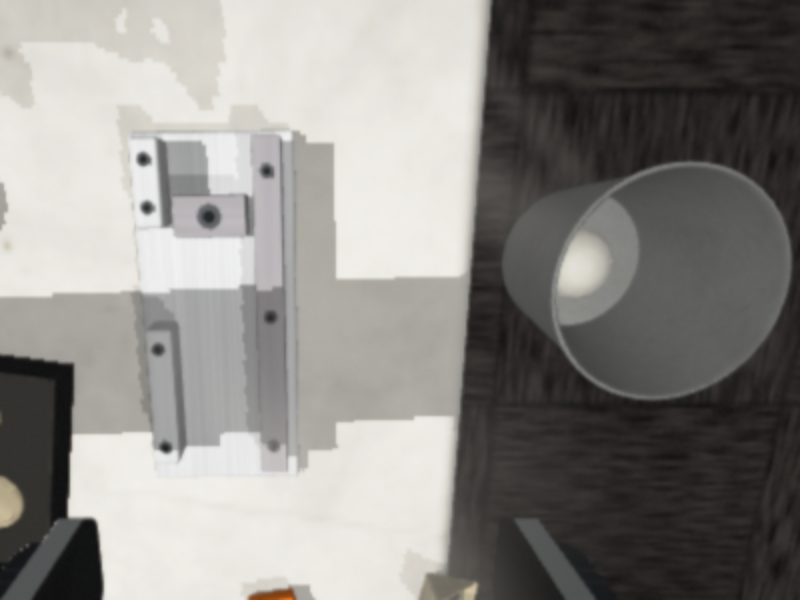

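The nest is seen from above. The fence's inner top edge runs (253,136)–(261,471), the end stop's -y edge is at row 237, columns 174–246, and the window lies between the keepers at rows 228–325.

```bash
python3 - <<'E'
from h import *
import pickle
c=pickle.load(open('c2.pkl','rb'))
def P(x,y,z): return ray(c,(180+x/2-.25,y/2-.25),z)[:2]
for n,x,y,z in [('fence top L',253,136,.036),('fence bot L',261,471,.036),('fence top R',281,136,.036),('fence bot R',287,471,.036),('s1',266,170,.036),('s2',270,317,.036),('s3',273.5,446,.036),('base TL',131,131,.01),('TR',297,131,.01),('BR',297,475,.01),('BL',157,475,.01),('stopL',174,237,.032),('stopR',246,237,.032),('stopTL',174,196,.032),('stopTR',246,195,.032),('k1 bot L',138,228,.036),('k1 bot R',160,227,.036),('k2 top L',148,330,.036),('k2 top R',173,330,.036),('k2 botR',180,461,.036)]: print(n,P(x,y,z).round(4))
# line fits for sub-pixel edges: gradient peak along rows near the fence's left top edge
g=cv2.cvtColor(c['frame'],cv2.COLOR_RGB2GRAY).astype(float)
pts=[]
for v in list(range(75,142,2))+list(range(150,222,2)):
  u0=180+(253+8*(2*v-136)/335)/2; a=int(u0)-4; gr=np.abs(np.diff(g[v,a:a+9])); pts.append((v,a+.5+gr.argmax(),gr.max()))
pts=np.array(pts); pts=pts[pts[:,2]>15]
w=np.array([ray(c,(u,v),.036)[:2] for v,u,_ in pts]); k=np.polyfit(w[:,1],w[:,0],1); res=w[:,0]-np.polyval(k,w[:,1]); m=abs(res)<.0015
k=np.polyfit(w[m,1],w[m,0],1); print(len(w),m.sum(),'fence yaw',np.degrees(np.arctan(-k[0])),'x at y=.17',np.polyval(k,.17))
E
```

```text
fence top L [0.5584 0.2277]
fence bot L [0.5593 0.0578]
fence top R [0.5715 0.2277]
fence bot R [0.5734 0.0578]
s1 [0.5643 0.2126]
s2 [0.5653 0.1423]
s3 [0.5663 0.0724]
base TL [0.4957 0.2316]
TR [0.5789 0.2316]
BR [0.5788 0.0438]
BL [0.4969 0.0438]
stopL [0.5183 0.1814]
stopR [0.5538 0.1814]
stopTL [0.5194 0.2008]
stopTR [0.5543 0.2012]
k1 bot L [0.5018 0.1859]
k1 bot R [0.5125 0.1864]
k2 top L [0.5033 0.1356]
k2 top R [0.516  0.1356]
k2 botR [0.5157 0.0637]
41 32 fence yaw 0.7054645706937578 x at y=.17 0.5576759758895752
```

```bash
python3 -c "
from h import *
import pickle
c=pickle.load(open('c1.pkl','rb'))
print('tape',ray(c,(127,297),.019),'bracket',ray(c,(400,160),.017),'orange',ray(c,(300,179),.015))"
python3 -m handwheel '[[-0.15,-0.1,0,0],[-0.3,-0.2,0,0],[-0.5,-0.3,0,0],[-0.7,-0.4,0,0],[-0.85,-0.42,0,0],[-1,-0.42,0,0],[-1,-0.42,0,0]]' 0.35
python3 -m handwheel '[[-0.15,0,0.15,0],[-0.3,0,0.3,0],[-0.45,0,0.5,0],[-0.55,0,0.7,0],[-0.55,0,0.85,0],[-0.55,0,0.95,0],[-0.55,0,1,0],[-0.55,0,1,0],[-0.55,0,1,0]]'
python3 -c "
from h import *
print(r.tip_reach,[a for a in dir(r) if a[0]!='_'],state()['force'])"
```

```text
tape [ 0.35449438 -0.20966807  0.019     ] bracket [ 0.67428657 -0.04250061  0.017     ] orange [ 0.56716319 -0.06380046  0.015     ]
t: 2.0
tcp_pos: [0.4948, -0.0763, 0.2538]
orientation: [180.0, 0.2, 89.5]
force: [-0.0, 0.5, 0.4]
opening: 0.349
grasp_force: 0.0
t: 2.75
tcp_pos: [0.4963, -0.1804, 0.0539]
orientation: [180.0, 0.0, 90.0]
force: [0.3, -0.3, -0.1]
opening: 0.349
grasp_force: 0.0
0.022 ['Unreachable', 'tip_reach'] [ 0.34296156 -0.30809688 -0.0793986 ]
```

```bash
python3 -m handwheel '[[0,0,0.03,0],[0,0,0.06,0],[0,0,0.09,0],[0,0,0.12,0],[0,0,0.13,0],[0,0,0.14,0],[0,0,0.14,0]]'
python3 -m handwheel '[[0,0,0.005,0],[0,0,0.01,0],[0,0,0.015,0],[0,0,0.015,0]]'
python3 -m handwheel '[[0,0,0.005,0],[0,0,0.01,0],[0,0,0.01,0]]'
```

```text
t: 3.33
tcp_pos: [0.4957, -0.1798, 0.0249]
orientation: [-180.0, -0.0, 90.0]
force: [-0.2, 0.6, 0.4]
opening: 0.352
grasp_force: 0.0
t: 3.67
tcp_pos: [0.496, -0.18, 0.0222]
orientation: [-180.0, -0.0, 90.0]
force: [0.0, 0.4, 0.0]
opening: 0.349
grasp_force: 0.0
t: 3.92
tcp_pos: [0.4962, -0.18, 0.0216]
orientation: [180.0, 0.0, 90.0]
force: [-3.3, 1.7, 8.9]
opening: 0.35
grasp_force: 4.6
```

```bash
python3 -m handwheel '[[0,0,-0.1,0],[0,0,-0.25,0],[0,0.1,-0.35,0.03],[0,0.25,-0.35,0.06],[0.01,0.4,-0.35,0.1],[0.014,0.5,-0.35,0.1],[0.014,0.58,-0.35,0.1],[0.014,0.58,-0.35,0.1],[0.014,0.58,-0.35,0.1]]' 0.75
python3 - <<'E'
from h import *
c=cap('wrist'); s=state(); print(s['tcp_pos'],s['orientation'])
f=c['frame'];print(c['T'][:3,3])
cv2.imwrite('pics/w3.png',cv2.resize(f[:,:,::-1],(800,500)))
E
```

```text
t: 4.67
tcp_pos: [0.6121, -0.177, 0.0898]
orientation: [-180.0, 0.0, 72.0]
force: [-0.6, 0.1, -0.7]
opening: 0.747
grasp_force: 0.0
[ 0.61116208 -0.17703911  0.08970207] [-1.79902375e+02  1.15807998e-02  7.20063724e+01]
[ 0.63568924 -0.10370356  0.2096632 ]
```

View pics/w3.png

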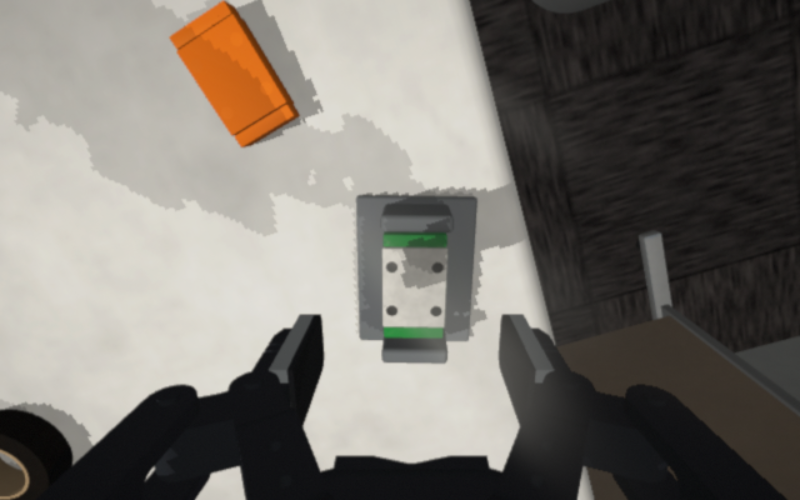

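The carriage looks square to the gripper, with holes at (392,267), (438,267), (436,311) and (392,311) in the enlarged picture. I'll refine its centre from the holes and then go down.

```bash
python3 - <<'E'
from h import *
c=cap('wrist'); s=state()
p=np.array([ray(c,(x*.8,y*.8),.028)[:2] for x,y in [(392,267),(438,267),(436,311),(392,311)]])
m=p.mean(0); v=p[0]+p[1]-p[2]-p[3]; a=np.radians(s['orientation'][2]); d=m-s['tcp_pos'][:2]
print(m,np.degrees(np.arctan2(v[1],v[0])),s['tcp_pos'],'tool x,y units',(d@[np.cos(a),np.sin(a)])/.2,(d@[np.sin(a),-np.cos(a)])/.2)
E
python3 -m handwheel '[[0,0,0.03,0],[0,0,0.08,0],[0,0,0.14,0],[0,0,0.19,0],[0,0,0.23,0],[0,0,0.25,0],[0,0,0.264,0],[0,0,0.264,0],[0,0,0.264,0]]'
```

```text
[ 0.61211592 -0.17816034] 70.9092358279684 [ 0.61074805 -0.17707022  0.08978993] tool x,y units -0.0030690800471797 0.008189418890985766
t: 5.52
tcp_pos: [0.6122, -0.1772, 0.0376]
orientation: [180.0, -0.0, 72.0]
force: [-0.8, -0.5, -0.6]
opening: 0.752
grasp_force: 0.0
```

```bash
python3 -m handwheel '[[0,0,0.005,0],[0,0,0.005,0],[0,0,0.005,0],[0,0,0.005,0],[0,0,0.005,0],[0,0,0.005,0],[0,0,0.005,0],[0,0,0.005,0]]' 0.2 35
python3 -m handwheel '[[0,0,-0.03,0],[0,0,-0.08,0],[0,0,-0.14,0],[0,0,-0.2,0],[0,0,-0.2,0],[0,0,-0.2,0]]'
```

```text
t: 6.18
tcp_pos: [0.6125, -0.1773, 0.0372]
orientation: [179.9, -0.0, 72.0]
force: [0.4, -0.1, 4.2]
opening: 0.343
grasp_force: 35.6
t: 6.68
tcp_pos: [0.6131, -0.1775, 0.0783]
orientation: [179.8, -0.0, 72.0]
force: [-0.2, 0.3, -1.1]
opening: 0.34
grasp_force: 35.0
```

```bash
python3 -m handwheel '[[-0.03,-0.08,-0.02,0],[-0.07,-0.2,-0.02,-0.03],[-0.12,-0.34,-0.02,-0.06],[-0.16,-0.46,0,-0.1],[-0.195,-0.54,0.02,-0.1],[-0.195,-0.557,0.08,-0.1],[-0.195,-0.557,0.14,-0.1],[-0.195,-0.557,0.19,-0.1],[-0.195,-0.557,0.23,-0.1],[-0.195,-0.557,0.25,-0.1],[-0.195,-0.557,0.255,-0.1],[-0.195,-0.557,0.26,-0.1],[-0.195,-0.557,0.26,-0.1]]'
python3 -m handwheel '[[0,0,0.005,0],[0,0,0.01,0],[0,0,0.01,0]]'
```

```text
t: 7.77
tcp_pos: [0.4944, -0.1799, 0.0246]
orientation: [180.0, 0.0, 90.0]
force: [-0.3, -0.3, -0.1]
opening: 0.34
grasp_force: 35.1
t: 8.02
tcp_pos: [0.4947, -0.18, 0.0242]
orientation: [179.9, 0.0, 90.0]
force: [-2.7, 1.7, 7.2]
opening: 0.341
grasp_force: 36.0
```

```bash
python3 -m handwheel '[[0,0,-0.002,0],[0,0,-0.002,0],[0,0,-0.002,0],[0,0,-0.002,0],[0,0,-0.05,0],[0,0,-0.12,0],[0,0,-0.2,0.03],[0,0,-0.3,0.07],[0,0,-0.3,0.11],[0,0,-0.3,0.15],[0,0,-0.3,0.19],[0,0,-0.3,0.23],[0,0,-0.3,0.27],[0,0,-0.3,0.31],[0,0,-0.3,0.35],[0,0,-0.3,0.39],[0,0,-0.3,0.43],[0,0,-0.3,0.47],[0,0,-0.3,0.5],[0,0,-0.3,0.5]]' 0.95
python3 - <<'E'
from h import *
c=cap('wrist'); s=state(); print(s['tcp_pos'],s['orientation'],s['opening'])
f=c['frame']
u,v=px(c,[.4945,-.18,.015]);print(u,v)
a,b=int(u)-70,int(v)-60
cv2.imwrite('pics/w4.png',cv2.resize(f[b:b+100,a:a+140,::-1],None,fx=5,fy=5,interpolation=cv2.INTER_NEAREST)); print(a,b)
import pickle;pickle.dump((c,a,b),open('c4.pkl','wb'))
E
```

```text
t: 9.68
tcp_pos: [0.4941, -0.1799, 0.0831]
orientation: [180.0, -0.0, -0.1]
force: [0.5, -0.8, 0.5]
opening: 0.947
grasp_force: 0.0
[ 0.49411349 -0.17992123  0.08301336] [ 1.79991288e+02 -2.16928040e-02  1.23180984e-01] 0.9477734601295345
329.2932674838486 225.03416520297606
259 165
```

View pics/w4.png

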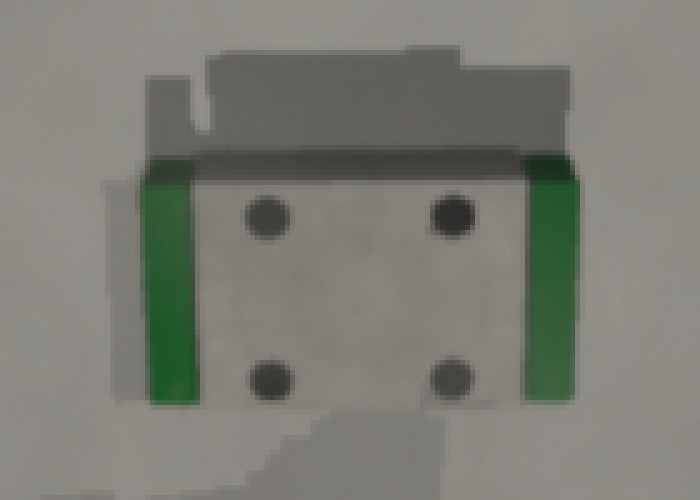

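The carriage lies flat on the bench and almost square. Its holes are at (267,217), (453,215), (452,379) and (271,380) in the crop.

```bash
python3 - <<'E'
from h import *
import pickle
c,a,b=pickle.load(open('c4.pkl','rb'))
p=np.array([ray(c,(a+x/5-.5,b+y/5-.5),.015)[:2] for x,y in [(267,217),(453,215),(452,379),(271,380)]])
m=p.mean(0); w=p[1]+p[2]-p[0]-p[3]
print(p,m,'yaw of +right axis',np.degrees(np.arctan2(w[1],w[0])))
E
```

```text
[[ 0.50536613 -0.16978673]
 [ 0.50556144 -0.1916686 ]
 [ 0.48450853 -0.19187929]
 [ 0.48443091 -0.16991187]] [ 0.49496675 -0.18081162] yaw of +right axis -89.64337069436979
```

```bash
python3 -m handwheel '[[0.004,0.005,0.03,0],[0.004,0.005,0.08,0],[0.004,0.005,0.14,0],[0.004,0.005,0.19,0],[0.004,0.005,0.23,0],[0.004,0.005,0.26,0],[0.004,0.005,0.28,0],[0.004,0.005,0.295,0],[0.004,0.005,0.295,0]]'
python3 -m handwheel '[[0,0,0,0],[0,0,0,0],[0,0,0,0],[0,0,0,0],[0,0,0,0],[0,0,0,0],[0,0,0,0]]' 0.4 35
```

```text
t: 10.48
tcp_pos: [0.4945, -0.1808, 0.0229]
orientation: [-180.0, 0.0, 0.0]
force: [-0.5, 0.6, 0.5]
opening: 0.946
grasp_force: 0.0
t: 11.07
tcp_pos: [0.4954, -0.1811, 0.0242]
orientation: [180.0, -0.1, 0.0]
force: [-0.4, -0.7, 6.2]
opening: 0.598
grasp_force: 37.6
```

```bash
python3 -m handwheel '[[0,0,-0.05,0],[0,0,-0.15,0],[0.05,0,-0.3,0],[0.1,0,-0.45,0],[0.15,0,-0.6,0],[0.2,0,-0.7,0],[0.21,-0.1,-0.75,0],[0.21,-0.25,-0.75,-0.003],[0.21,-0.4,-0.75,-0.003],[0.21,-0.55,-0.75,-0.003],[0.21,-0.7,-0.75,-0.003],[0.21,-0.85,-0.75,-0.003],[0.21,-0.95,-0.75,-0.003],[0.21,-1,-0.75,-0.003],[0.21,-1,-0.75,-0.003]]'
python3 -m handwheel '[[0,-0.05,0,0],[0,-0.15,0,0],[0,-0.27,0.05,0],[0,-0.38,0.1,0],[0,-0.46,0.2,0],[0,-0.495,0.3,0],[0,-0.495,0.4,0],[0,-0.495,0.45,0],[0,-0.495,0.45,0],[0,-0.495,0.45,0]]'
python3 - <<'E'
from h import *
c=cap('wrist'); s=state(); print(s['tcp_pos'],s['orientation'],s['grasp_force'])
cv2.imwrite('pics/w5.png',c['frame'][:,:,::-1])
E
```

```text
t: 12.32
tcp_pos: [0.5364, 0.0131, 0.1734]
orientation: [-179.7, 0.1, 1.3]
force: [0.6, -1.1, -0.5]
opening: 0.596
grasp_force: 37.0
t: 13.15
tcp_pos: [0.538, 0.0542, 0.0825]
orientation: [-177.8, 0.3, 4.7]
force: [0.0, -0.5, -0.5]
opening: 0.601
grasp_force: 36.9
[0.53867144 0.0543642  0.08338789] [-177.81201004    0.20464397    4.6831906 ] 36.93936467170715
```

View pics/w5.png

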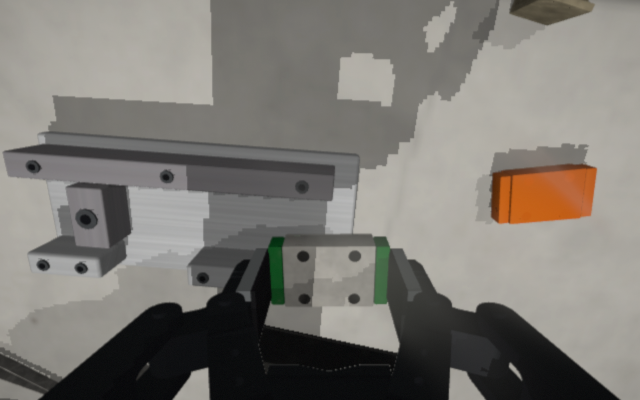

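```bash
python3 - <<'E'
from h import *
print(state()['joint_pos'].round(1))
E
```

```text
[  4.6  26.1  -8.8  55.3   2.2 179.9]
```

The carriage is held square, but joint 6 is at its limit at (nest) yaw 0, so the tool twisted. I'll go back to the bench spot, set the carriage down there and take it again with the gripper turned the other way.

```bash
python3 -m handwheel '[[0,0.02,-0.15,0],[0,0.05,-0.3,0],[0,0.15,-0.45,0],[0,0.3,-0.45,0],[0,0.45,-0.45,0],[0,0.6,-0.45,0],[0,0.75,-0.45,0],[0,0.9,-0.45,0],[0,1,-0.45,0],[0,1,-0.45,0],[0,1,-0.45,0]]'
python3 -c "
from h import *
print(state()['joint_pos'].round(1))"
```

```text
t: 14.12
tcp_pos: [0.5565, -0.1498, 0.1679]
orientation: [-177.8, -0.0, 4.5]
force: [-0.9, -0.4, -0.5]
opening: 0.599
grasp_force: 37.3
[-16.1  25.6   4.3  69.4   2.  159.4]
```

```bash
python3 -m handwheel '[[0,0,-0.1,-0.039],[0,0,-0.2,-0.078],[0,0,-0.3,-0.117],[-0.05,-0.05,-0.3,-0.156],[-0.1,-0.1,-0.3,-0.195],[-0.15,-0.15,-0.3,-0.234],[-0.2,-0.2,-0.3,-0.273],[-0.25,-0.25,-0.3,-0.312],[-0.28,-0.25,-0.3,-0.351],[-0.28,-0.25,-0.3,-0.39],[-0.28,-0.25,-0.3,-0.429],[-0.28,-0.25,-0.3,-0.468],[-0.28,-0.25,-0.3,-0.507],[-0.28,-0.25,-0.3,-0.546],[-0.28,-0.25,-0.3,-0.585],[-0.28,-0.25,-0.3,-0.624],[-0.28,-0.25,-0.3,-0.663],[-0.28,-0.25,-0.3,-0.702],[-0.28,-0.25,-0.3,-0.741],[-0.28,-0.25,-0.3,-0.78]]'
python3 -m handwheel '[[0,0,0,-0.039],[0,0,0,-0.078],[0,0,0,-0.117],[0,0,0,-0.156],[0,0,0,-0.195],[0,0,0,-0.234],[0,0,0,-0.273],[0,0,0,-0.312],[0,0,0,-0.351],[0,0,0,-0.39],[0,0,0,-0.429],[0,0,0,-0.468],[0,0,0,-0.507],[0,0,0,-0.546],[0,0,0,-0.585],[0,0,0,-0.624],[0,0,0,-0.663],[0,0,0,-0.702],[0,0,0,-0.741],[0,0,0,-0.78]]'
python3 -c "
from h import *
print(state()['joint_pos'].round(1))"
```

```text
t: 15.78
tcp_pos: [0.4965, -0.1041, 0.2298]
orientation: [178.3, -1.4, 145.5]
force: [-0.5, -1.1, -1.2]
opening: 0.602
grasp_force: 37.3
t: 17.45
tcp_pos: [0.4965, -0.1041, 0.2298]
orientation: [-179.6, 2.1, -74.1]
force: [-0.0, 0.0, -1.1]
opening: 0.605
grasp_force: 37.3
[ -13.    15.8   -0.7   74.2    2.1 -118.9]
```

```bash
python3 -m handwheel '[[0,0,0,-0.039],[0,0,0,-0.078],[0,0,0,-0.117],[0,0,0,-0.156],[0,0,0,-0.195],[0,0,0,-0.234],[0,0,0,-0.273],[0,0,0,-0.31],[0,0,0,-0.335],[0,0,0,-0.335]]'
python3 -m handwheel '[[0.02,0.08,0,0],[0.03,0.15,0,0],[0.05,0.22,0,0],[0.07,0.29,0,0],[0.07,0.29,0,0],[0.07,0.29,0,0]]'
python3 -c "
from h import *
s=state();print(s['joint_pos'].round(1),s['orientation'],s['tcp_pos'])"
```

```text
t: 18.28
tcp_pos: [0.4965, -0.1042, 0.2297]
orientation: [-177.9, 0.7, -14.1]
force: [-0.0, -0.4, -1.2]
opening: 0.599
grasp_force: 37.3
t: 18.78
tcp_pos: [0.5027, -0.1421, 0.2265]
orientation: [-179.1, 0.8, -16.4]
force: [0.2, -0.1, -0.3]
opening: 0.601
grasp_force: 37.3
[ -16.3   17.7    1.5   74.6    0.9 -179.9] [-179.09047182    0.79767245  -16.35871726] [ 0.50270308 -0.1421384   0.22654482]
```

```bash
python3 -m handwheel '[[0.02,0.08,0,0],[0.03,0.15,0,0],[0.05,0.22,0,0],[0.07,0.28,0,0],[0.07,0.28,0,0],[0.07,0.28,0,0]]'
python3 -c "
from h import *
from scipy.spatial.transform import Rotation as R
s=state();print(s['joint_pos'].round(1),s['orientation'],s['tcp_pos'],R.from_euler('xyz',s['orientation'],degrees=True).as_matrix()[:,2])"
```

```text
t: 19.28
tcp_pos: [0.5092, -0.1736, 0.2256]
orientation: [179.6, 0.8, -18.7]
force: [0.9, 0.6, -0.9]
opening: 0.602
grasp_force: 37.3
[ -18.6   19.4    3.9   75.2   -0.4 -179.9] [179.62829224   0.80965739 -18.69206575] [ 0.50922602 -0.17363288  0.22558733] [-0.01546422 -0.00161675 -0.99987911]
```

```bash
python3 -m handwheel '[[0,0,0.1,0],[0,0,0.25,0],[0,0,0.4,0],[0,0,0.55,0],[0,0,0.7,0],[0,0,0.8,0],[0,0,0.88,0],[0,0,0.94,0],[0,0,0.97,0],[0,0,0.98,0],[0,0,0.98,0]]'
python3 -m handwheel '[[0,0,0.007,0],[0,0,0.014,0],[0,0,0.02,0],[0,0,0.02,0]]'
```

```text
t: 20.2
tcp_pos: [0.5062, -0.173, 0.0297]
orientation: [179.6, 0.8, -18.7]
force: [0.2, -1.5, -1.3]
opening: 0.605
grasp_force: 37.3
t: 20.53
tcp_pos: [0.5064, -0.1732, 0.0261]
orientation: [179.6, 0.8, -18.7]
force: [0.3, 0.6, -0.1]
opening: 0.599
grasp_force: 37.3
```

```bash
python3 -m handwheel '[[0,0,0.005,0],[0,0,0.01,0],[0,0,0.01,0]]'
python3 -m handwheel '[[0,0,0.002,0],[0,0,0.004,0],[0,0,0.004,0]]'
```

```text
t: 20.78
tcp_pos: [0.5064, -0.1733, 0.0245]
orientation: [179.6, 0.7, -18.7]
force: [-0.9, 0.1, 2.9]
opening: 0.597
grasp_force: 37.7
t: 21.03
tcp_pos: [0.5064, -0.1733, 0.0243]
orientation: [179.6, 0.7, -18.7]
force: [-3.1, 1.0, 9.6]
opening: 0.6
grasp_force: 38.4
```

```bash
python3 -m handwheel '[[0,0,-0.005,0],[0,0,-0.005,0],[0,0,-0.005,0],[0,0,-0.005,0],[0,0,-0.06,0.03],[0,0,-0.13,0.07],[0,0,-0.2,0.109],[0,0,-0.28,0.148],[0,0,-0.3,0.187],[0,0,-0.3,0.226],[0,0,-0.3,0.265],[0,0,-0.3,0.304],[0,0,-0.3,0.343],[0,0,-0.3,0.382],[0,0,-0.3,0.421],[0,0,-0.3,0.46],[0,0,-0.3,0.499],[0,0,-0.3,0.538],[0,0,-0.3,0.577],[0,0,-0.3,0.616]]' 0.95
python3 -m handwheel '[[0,0,0,0.039],[0,0,0,0.078],[0,0,0,0.117],[0,0,0,0.156],[0,0,0,0.195],[0,0,0,0.234],[0,0,0,0.273],[0,0,0,0.312],[0,0,0,0.351],[0,0,0,0.384],[0,0,0,0.384],[0,0,0,0.384]]'
python3 - <<'E'
from h import *
c=cap('wrist'); s=state(); print(s['tcp_pos'],s['orientation'],s['joint_pos'].round(1))
f=c['frame']; g=cv2.inRange(cv2.cvtColor(f,cv2.COLOR_RGB2HSV),(40,80,30),(85,255,255))
n,l,st,ce=cv2.connectedComponentsWithStats(g)
for i in range(1,n):
  if st[i,4]>100: print(st[i],ce[i],ray(c,ce[i],.015))
cv2.imwrite('pics/w6.png',f[:,:,::-1])
import pickle;pickle.dump(c,open('c6.pkl','wb'))
E
```

```text
t: 22.7
tcp_pos: [0.5069, -0.173, 0.0826]
orientation: [179.4, -0.7, -129.9]
force: [0.7, -0.5, -1.2]
opening: 0.949
grasp_force: 0.0
t: 23.7
tcp_pos: [0.5069, -0.173, 0.0827]
orientation: [-179.6, -0.8, 161.5]
force: [0.0, -0.9, 0.5]
opening: 0.952
grasp_force: 0.0
[ 0.50696392 -0.17301968  0.08276779] [-179.60387271   -0.81806746  161.46539624] [-18.6  26.   -9.1  55.7  -0.4  -0.1]
[363 198  10  48 424] [367.05188679 220.31367925] [ 0.50935987 -0.15018698  0.015     ]
[286 200  10  47 400] [290.2525 223.705 ] [ 0.49697166 -0.19423895  0.015     ]
```

View pics/w6.png

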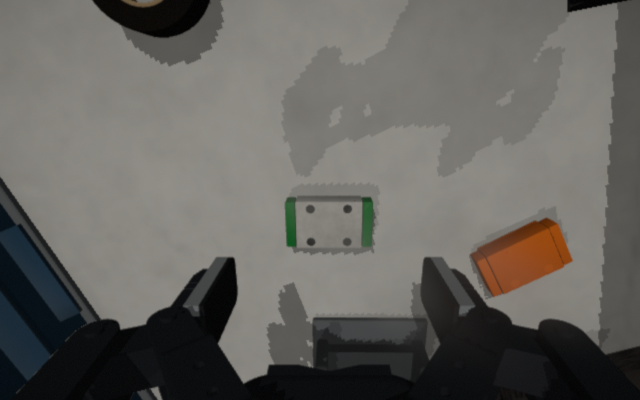

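The carriage lies flat and square to the turned gripper, with its hole pattern centred at (329,225). The fingers are clear of the cradle and the orange block.

```bash
python3 - <<'E'
from h import *
from scipy.spatial.transform import Rotation as R
import pickle
c=pickle.load(open('c6.pkl','rb')); s=state()
p=np.array([ray(c,x,.015) for x in [(310,209),(347,209),(347.3,241),(310.5,241)]]); m=p.mean(0); w=p[1]+p[2]-p[0]-p[3]
M=R.from_euler('xyz',s['orientation'],degrees=True).as_matrix()
t=np.array([m[0],m[1],.0243]); print(m,np.degrees(np.arctan2(-w[0],w[1])),'units',M.T@(t-s['tcp_pos'])/.2)
E
```

```text
[ 0.50513324 -0.17278865  0.015     ] -18.39817399876815 units [4.87103455e-03 2.07420280e-04 2.92443864e-01]
```

```bash
python3 -m handwheel '[[0.004,0,0.03,0],[0.004,0,0.08,0],[0.004,0,0.14,0],[0.004,0,0.19,0],[0.004,0,0.23,0],[0.004,0,0.26,0],[0.004,0,0.28,0],[0.004,0,0.29,0],[0.004,0,0.29,0]]'
python3 -m handwheel '[[0,0,0,0],[0,0,0,0],[0,0,0,0],[0,0,0,0],[0,0,0,0],[0,0,0,0],[0,0,0,0]]' 0.4 35
python3 -m handwheel '[[0,0,-0.05,0],[0,0,-0.15,0],[0,0,-0.3,-0.02],[0,0,-0.45,-0.05],[0,0,-0.6,-0.08],[0,0,-0.72,-0.1],[0,0,-0.75,-0.1],[0,0,-0.75,-0.1]]'
python3 -c "
from h import *
s=state();print(s['tcp_pos'],s['orientation'])"
```

```text
t: 24.5
tcp_pos: [0.5052, -0.1729, 0.0245]
orientation: [-179.6, -0.8, 161.3]
force: [-0.0, 0.1, 0.5]
opening: 0.95
grasp_force: 0.0
t: 25.08
tcp_pos: [0.506, -0.1731, 0.0258]
orientation: [-179.6, -0.7, 161.3]
force: [-0.6, 0.6, 5.0]
opening: 0.6
grasp_force: 37.3
t: 25.75
tcp_pos: [0.5089, -0.173, 0.1772]
orientation: [-179.8, -0.6, 179.3]
force: [-0.2, 0.1, -0.8]
opening: 0.599
grasp_force: 36.8
[ 0.50890517 -0.17296735  0.17722344] [-179.7879688   -0.6340652  179.2517395]
```

```bash
python3 -m handwheel '[[-0.05,0,-0.05,0],[-0.1,0.05,-0.1,-0.006],[-0.145,0.15,-0.1,-0.006],[-0.145,0.3,-0.1,-0.006],[-0.145,0.45,-0.1,-0.006],[-0.145,0.6,-0.1,-0.006],[-0.145,0.75,-0.1,-0.006],[-0.145,0.88,-0.1,-0.006],[-0.145,0.96,-0.1,-0.006],[-0.145,1,-0.1,-0.006],[-0.145,1,-0.1,-0.006]]'
python3 -m handwheel '[[0,0.1,0,0],[0,0.2,0.05,0],[0,0.32,0.15,0],[0,0.41,0.25,0],[0,0.45,0.35,0],[0,0.45,0.43,0],[0,0.45,0.48,0],[0,0.45,0.5,0],[0,0.45,0.5,0]]'
python3 - <<'E'
from h import *
c=cap('wrist'); s=state(); print(s['tcp_pos'],s['orientation'],s['grasp_force'],s['joint_pos'].round(1))
cv2.imwrite('pics/w7.png',c['frame'][:,:,::-1])
import pickle;pickle.dump(c,open('c7.pkl','wb'))
E
```

```text
t: 26.67
tcp_pos: [0.5382, 0.0286, 0.1921]
orientation: [-179.9, -1.1, -179.5]
force: [-0.4, -0.4, 0.1]
opening: 0.601
grasp_force: 36.8
t: 27.42
tcp_pos: [0.5364, 0.1156, 0.0926]
orientation: [-179.8, -1.0, -179.7]
force: [0.7, 0.7, -1.8]
opening: 0.602
grasp_force: 36.9
[0.53720563 0.11584378 0.09367401] [-179.86057039   -0.92869086 -179.6922994 ] 36.88913941383362 [12.1 26.8 -5.9 58.2  0.1 11.8]
```

View pics/w7.png

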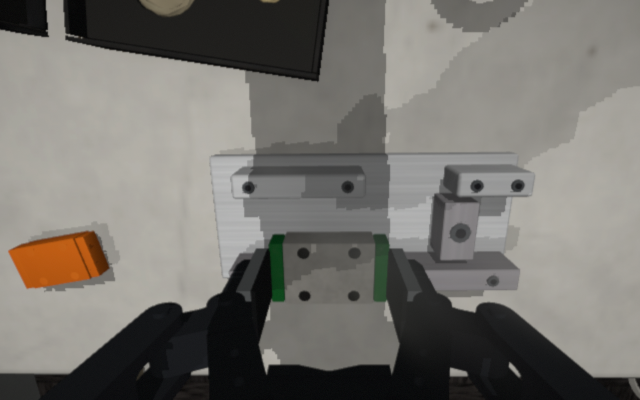

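The carriage is held square above the channel at (330,267). The end stop is clear to the right at (455,230), and the keepers are above at row 183.

```bash
python3 -m handwheel '[[0,0,0.03,0],[0,0,0.07,0],[0,0,0.12,0],[0,0,0.16,0],[0,0,0.2,0],[0,0,0.23,0],[0,0,0.25,0],[0,0,0.265,0],[0,0,0.265,0],[0,0,0.265,0]]'
python3 -m handwheel '[[0,0,0.005,0],[0,0,0.01,0],[0,0,0.015,0],[0,0,0.015,0]]'
```

```text
t: 28.3
tcp_pos: [0.5364, 0.1168, 0.0409]
orientation: [-179.9, -0.9, -179.6]
force: [0.6, 0.2, -1.1]
opening: 0.602
grasp_force: 36.9
t: 28.63
tcp_pos: [0.5363, 0.1168, 0.0379]
orientation: [-179.9, -0.9, -179.6]
force: [-0.2, 0.1, -1.0]
opening: 0.598
grasp_force: 36.9
```

```bash
python3 -m handwheel '[[0,0,0.005,0],[0,0,0.009,0],[0,0,0.009,0]]'
python3 -m handwheel '[[0,0,0.002,0],[0,0,0.004,0],[0,0,0.004,0]]'
```

```text
t: 28.88
tcp_pos: [0.5362, 0.1168, 0.036]
orientation: [-179.9, -0.9, -179.6]
force: [-0.1, 0.3, -0.5]
opening: 0.598
grasp_force: 36.9
t: 29.13
tcp_pos: [0.5363, 0.1167, 0.0359]
orientation: [-179.9, -0.9, -179.6]
force: [-1.8, -0.1, 4.0]
opening: 0.6
grasp_force: 37.4
```

```bash
python3 -m handwheel '[[0,0,-0.003,0],[0,0,-0.003,0],[0,0,-0.003,0],[0,0,-0.003,0],[0,0,-0.04,0],[0,0,-0.09,0],[0,0,-0.15,0],[0,0,-0.2,0],[0,0,-0.2,0]]' 0.82
python3 -m handwheel '[[0,-0.06,0,0],[0,-0.14,0,0],[0,-0.22,0,0],[0,-0.26,0,0],[0,-0.26,0,0],[0,-0.26,0,0],[0,-0.26,0,0]]' 0 30
python3 - <<'E'
from h import *
c=cap('wrist'); s=state(); print(s['tcp_pos'],s['orientation'],s['opening'])
cv2.imwrite('pics/w8.png',c['frame'][:,:,::-1])
import pickle;pickle.dump(c,open('c8.pkl','wb'))
E
```

```text
t: 29.88
tcp_pos: [0.539, 0.1173, 0.0784]
orientation: [-179.9, -0.6, -179.6]
force: [0.5, 0.7, 0.6]
opening: 0.819
grasp_force: 0.0
t: 30.47
tcp_pos: [0.5372, 0.065, 0.0752]
orientation: [-179.9, -0.9, -179.6]
force: [-0.3, -0.8, -0.7]
opening: -0.001
grasp_force: 0.0
[0.5372279  0.06526199 0.07524273] [-179.89861913   -0.8972373  -179.56947049] -0.0037425771626383407
```

View pics/w8.png

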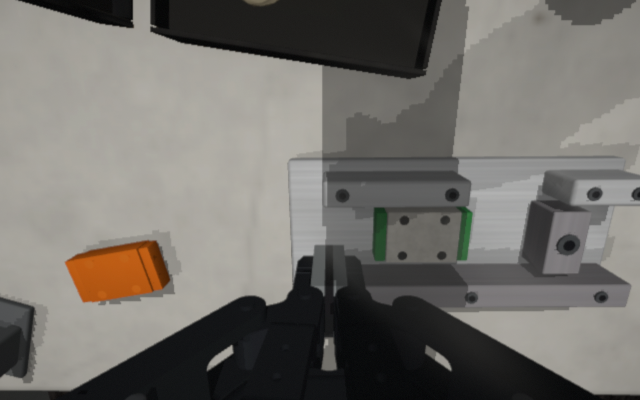

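The carriage lies flat and square in the channel at (423,233), with the shut fingers behind it at (328,265). I have now viewed 12 pictures, two more than the 10 allowed. I'll view no more and work from numbers only.

```bash
python3 - <<'E'
from h import *
import pickle
c=pickle.load(open('c8.pkl','rb'))
p=np.array([ray(c,x,.025)[:2] for x in [(404.5,220),(445,220),(441.5,255),(402.5,255.5)]]);w=p[1]+p[2]-p[0]-p[3]
print(p.mean(0),np.degrees(np.arctan2(-w[0],w[1])))
print('stop face',ray(c,(522,270),.032),ray(c,(532,201),.032))
E
python3 -m handwheel '[[0,0,0.03,0],[0,0,0.07,0],[0,0,0.11,0],[0,0,0.15,0],[0,0,0.175,0],[0,0,0.19,0],[0,0,0.19,0],[0,0,0.19,0]]'
```

```text
[0.53562029 0.11690999] 0.8140276849499924
stop face [0.55098136 0.16968874 0.032     ] [0.51197477 0.16816379 0.032     ]
t: 31.18
tcp_pos: [0.5366, 0.0648, 0.0371]
orientation: [-179.9, -0.9, -179.6]
force: [0.4, -0.8, 0.1]
opening: -0.003
grasp_force: 0.0
```

```bash
python3 -m handwheel '[[0,0.02,0,0],[0,0.04,0,0],[0,0.055,0,0],[0,0.07,0,0],[0,0.085,0,0],[0,0.1,0,0],[0,0.115,0,0],[0,0.13,0,0],[0,0.145,0,0],[0,0.16,0,0],[0,0.175,0,0],[0,0.19,0,0],[0,0.205,0,0],[0,0.215,0,0],[0,0.215,0,0]]'
cat > m.py <<'E'
from h import *
def meas(z=.025):
    c=cap('wrist'); f=c['frame']; s=state()
    g=cv2.inRange(cv2.cvtColor(f,cv2.COLOR_RGB2HSV),(40,80,30),(85,255,255))
    n,l,st,ce=cv2.connectedComponentsWithStats(g)
    for i in range(1,n):
        if st[i,4]>40: print('cap',st[i],ray(c,ce[i],z).round(4))
    print(s['tcp_pos'].round(4),s['force'].round(1))
if __name__=='__main__': meas()
E
python3 m.py
```

```text
t: 32.43
tcp_pos: [0.5366, 0.1082, 0.0375]
orientation: [-179.9, -0.9, -179.6]
force: [0.4, -1.2, 1.5]
opening: -0.0
grasp_force: 1.2
cap [459 233  18  66 776] [0.5319 0.169  0.025 ]
cap [357 238  14  54 491] [0.5287 0.1239 0.025 ]
[0.5365 0.1081 0.0374] [ 0.8 -1.2  1.8]
```

```bash
python3 -m handwheel '[[0,0.008,0,0],[0,0.016,0,0],[0,0.022,0,0],[0,0.027,0,0],[0,0.03,0,0],[0,0.03,0,0]]'
python3 -m handwheel '[[0,0.005,0,0],[0,0.01,0,0],[0,0.01,0,0]]'
```

```text
t: 32.98
tcp_pos: [0.5363, 0.1139, 0.0373]
orientation: [-179.9, -0.9, -179.6]
force: [0.1, -1.3, 2.8]
opening: 0.004
grasp_force: 1.5
t: 33.23
tcp_pos: [0.5363, 0.1159, 0.0372]
orientation: [-179.9, -0.9, -179.6]
force: [0.5, -2.4, 3.5]
opening: 0.0
grasp_force: 1.5
```

```bash
python3 m.py; python3 -m handwheel '[[0,0.005,0,0],[0,0.005,0,0]]'
```

```text
cap [459 233  19  66 804] [0.5315 0.1768 0.025 ]
cap [357 238  14  54 477] [0.5288 0.1317 0.025 ]
[0.5363 0.1159 0.0373] [-0.7 -2.7  2.7]
t: 33.45
tcp_pos: [0.5363, 0.1163, 0.0373]
orientation: [-179.8, -0.9, -179.6]
force: [-0.1, -3.5, 3.1]
opening: -0.004
grasp_force: 2.5
```

```bash
python3 -m handwheel '[[0,0.004,0,0],[0,0.004,0,0],[0,0.004,0,0]]';python3 -m handwheel '[[0,0.004,0,0],[0,0.004,0,0],[0,0.004,0,0]]'
```

```text
t: 33.7
tcp_pos: [0.5363, 0.1165, 0.0373]
orientation: [-179.8, -0.9, -179.6]
force: [-0.6, -6.7, 4.2]
opening: -0.003
grasp_force: 3.5
t: 33.95
tcp_pos: [0.5363, 0.1166, 0.0373]
orientation: [-179.7, -0.9, -179.7]
force: [0.1, -6.7, 5.8]
opening: -0.001
grasp_force: 4.4
```

```bash
python3 m.py; python3 -m handwheel '[[0,0.003,0,0],[0,0.003,0,0],[0,0.003,0,0]]'
```

```text
cap [458 233  19  67 806] [0.5316 0.1771 0.025 ]
cap [356 238  14  53 448] [0.5282 0.132  0.025 ]
[0.5363 0.1166 0.0373] [-0.1 -8.4  4.3]
t: 34.25
tcp_pos: [0.5362, 0.1167, 0.0373]
orientation: [-179.6, -0.9, -179.7]
force: [0.7, -8.4, 4.4]
opening: 0.002
grasp_force: 5.1
```

```bash
python3 -m handwheel '[[0,-0.015,0,0],[0,-0.03,0,0],[0,-0.035,-0.05,0],[0,-0.035,-0.13,0],[0,-0.035,-0.2,0],[0.06,0.03,-0.22,0],[0.13,0.12,-0.22,0],[0.18,0.18,-0.22,0],[0.192,0.193,-0.22,0],[0.192,0.193,-0.22,0],[0.192,0.193,-0.22,0]]'
python3 m.py
```

```text
t: 35.17
tcp_pos: [0.4986, 0.1576, 0.082]
orientation: [-179.9, -0.9, -179.6]
force: [1.1, -0.7, 0.7]
opening: 0.001
grasp_force: 0.0
cap [281 262  11  40 285] [0.529  0.1321 0.025 ]
cap [362 264   6  26 101] [0.5235 0.1792 0.025 ]
[0.4988 0.1573 0.082 ] [-0.4 -0.   0.2]
```

```bash
python3 -m handwheel '[[0,-0.009,0.03,0],[0,-0.009,0.08,0],[0,-0.009,0.13,0],[0,-0.009,0.17,0],[0,-0.009,0.2,0],[0,-0.009,0.22,0],[0,-0.009,0.22,0],[0,-0.009,0.22,0]]'
python3 -m handwheel '[[-0.01,0,0,0],[-0.02,0,0,0],[-0.03,0,0,0],[-0.04,0,0,0],[-0.05,0,0,0],[-0.06,0,0,0],[-0.06,0,0,0]]'
python3 m.py
```

```text
t: 35.88
tcp_pos: [0.4975, 0.1554, 0.0374]
orientation: [-179.9, -0.9, -179.6]
force: [-0.4, 0.6, 0.1]
opening: 0.003
grasp_force: 0.0
t: 36.47
tcp_pos: [0.5101, 0.1556, 0.0377]
orientation: [-179.9, -0.9, -179.6]
force: [0.6, -0.2, 0.4]
opening: -0.003
grasp_force: 0.0
cap [271 283  15  22 146] [0.5216 0.1328 0.025 ]
cap [370 283  14  21 220] [0.5193 0.1774 0.025 ]
[0.5099 0.1556 0.0376] [-0.2 -0.2 -0.1]
```

```bash
python3 -m handwheel '[[-0.006,0,0,0],[-0.012,0,0,0],[-0.018,0,0,0],[-0.024,0,0,0],[-0.03,0,0,0],[-0.03,0,0,0]]'
python3 -m handwheel '[[-0.005,0,0,0],[-0.005,0,0,0],[-0.005,0,0,0]]'
```

```text
t: 37.02
tcp_pos: [0.5159, 0.1556, 0.0375]
orientation: [-179.9, -0.9, -179.6]
force: [0.5, 0.2, 1.0]
opening: -0.002
grasp_force: 0.1
t: 37.27
tcp_pos: [0.5168, 0.1556, 0.0375]
orientation: [-179.9, -0.9, -179.6]
force: [0.1, -0.6, 0.1]
opening: -0.001
grasp_force: 0.1
```

```bash
python3 m.py; python3 -m handwheel '[[-0.005,0,0,0],[-0.005,0,0,0],[-0.005,0,0,0]]'
```

```text
cap [271 283  15  22 249] [0.5264 0.1327 0.025 ]
cap [370 283  14  21 224] [0.5258 0.1774 0.025 ]
[0.5168 0.1556 0.0375] [-0.6 -0.1  0.2]
t: 37.57
tcp_pos: [0.5176, 0.1556, 0.0375]
orientation: [-179.9, -0.9, -179.6]
force: [0.0, 0.5, 0.9]
opening: -0.001
grasp_force: 0.4
```

```bash
for i in 1 ; do python3 -m handwheel '[[-0.005,0,0,0],[-0.01,0,0,0],[-0.01,0,0,0]]'; done; python3 -m handwheel '[[-0.005,0,0,0],[-0.005,0,0,0],[-0.005,0,0,0]]'
```

```text
t: 37.82
tcp_pos: [0.5179, 0.1555, 0.0372]
orientation: [-179.9, -1.1, -179.6]
force: [-4.6, -0.3, 5.0]
opening: 0.001
grasp_force: 2.7
t: 38.07
tcp_pos: [0.5179, 0.1555, 0.0371]
orientation: [-179.9, -1.2, -179.6]
force: [-7.4, -1.0, 6.1]
opening: 0.003
grasp_force: 3.7
```

```bash
python3 -m handwheel '[[-0.005,0,0,0],[-0.005,0,0,0],[-0.005,0,0,0]]'; python3 m.py
```

```text
t: 38.32
tcp_pos: [0.518, 0.1555, 0.037]
orientation: [-179.9, -1.3, -179.6]
force: [-10.4, 0.5, 6.4]
opening: 0.003
grasp_force: 4.7
cap [270 283  15  22 246] [0.5272 0.1326 0.025 ]
cap [370 284  14  20 219] [0.5267 0.1772 0.025 ]
[0.518  0.1555 0.037 ] [-9.   0.   7.4]
```

```bash
python3 -m handwheel '[[0.01,0,0,0],[0.02,0,0,0],[0.04,0,0,0],[0.06,0,-0.05,0],[0.06,0,-0.15,0],[0.06,0,-0.3,0],[0.06,0,-0.45,0],[0.06,0,-0.6,0],[0.06,0,-0.7,0],[0.06,0,-0.7,0],[0.06,0,-0.7,0]]'
python3 - <<'E'
from h import *
import pickle
out={}
c=cap('wrist'); pickle.dump(c,open('c9.pkl','wb')); f=c['frame']
g=cv2.inRange(cv2.cvtColor(f,cv2.COLOR_RGB2HSV),(40,80,30),(85,255,255))
n,l,st,ce=cv2.connectedComponentsWithStats(g)
for i in range(1,n):
  if st[i,4]>25:
    p=np.argwhere(l==i)[:,::-1].astype(np.float32); b=cv2.boxPoints(cv2.minAreaRect(p)); print(st[i],[ray(c,q,.025)[:2].round(4).tolist() for q in b])
print(state()['tcp_pos'],c['T'][:3,3])
gray=cv2.cvtColor(f,cv2.COLOR_RGB2GRAY)
for y in(.135,.145,.155,.165,.175): # brightness profile along x, part top plane
  print(y,[int(cv2.getRectSubPix(gray,(1,1),tuple(map(float,px(c,[x,y,.025]))))[0,0]) for x in np.arange(.520,.572,.002)])
for x in(.535,.545,.552):
  print(x,[int(cv2.getRectSubPix(gray,(1,1),tuple(map(float,px(c,[x,y,.025]))))[0,0]) for y in np.arange(.12,.192,.002)])
E
```

```text
t: 39.28
tcp_pos: [0.5131, 0.1562, 0.18]
orientation: [-180.0, -0.6, -179.6]
force: [-0.6, 0.2, 0.0]
opening: -0.0
grasp_force: 0.0
[351 203   6  33 193] [[0.5256, 0.1755], [0.5256, 0.1797], [0.5552, 0.1806], [0.5552, 0.1762]]
[298 207   6  30 169] [[0.5295, 0.13], [0.5295, 0.1343], [0.5565, 0.1339], [0.5565, 0.1295]]
[0.5120333  0.15592349 0.17834654] [0.4374443  0.15606203 0.30073101]
0.135 [112, 99, 96, 68, 75, 90, 92, 92, 88, 83, 83, 83, 80, 75, 75, 75, 74, 64, 62, 56, 53, 52, 81, 89, 89, 88]
0.145 [96, 97, 86, 74, 91, 94, 62, 67, 104, 110, 109, 109, 108, 110, 110, 104, 63, 50, 70, 70, 59, 59, 77, 61, 60, 58]
0.155 [100, 98, 85, 73, 92, 112, 112, 111, 108, 109, 111, 109, 110, 110, 109, 105, 106, 100, 90, 72, 65, 65, 77, 50, 45, 44]
0.165 [149, 151, 122, 107, 142, 109, 61, 80, 152, 158, 157, 156, 153, 149, 148, 136, 79, 67, 108, 95, 89, 90, 110, 71, 68, 67]
0.175 [150, 152, 139, 71, 90, 102, 103, 104, 105, 102, 103, 103, 103, 104, 106, 106, 107, 101, 101, 92, 90, 94, 127, 128, 125, 124]
0.535 [117, 118, 118, 117, 115, 67, 66, 69, 107, 111, 112, 94, 79, 101, 109, 108, 107, 108, 109, 108, 113, 158, 140, 117, 151, 163, 163, 155, 88, 87, 85, 98, 128, 121, 82, 72]
0.545 [95, 93, 92, 92, 91, 64, 62, 64, 105, 110, 108, 109, 109, 108, 108, 109, 111, 111, 110, 109, 110, 146, 150, 152, 152, 153, 156, 143, 86, 87, 85, 104, 128, 129, 131, 126]
0.552 [83, 83, 83, 83, 80, 60, 57, 59, 102, 111, 111, 83, 59, 80, 108, 108, 108, 106, 106, 106, 110, 145, 103, 73, 97, 148, 147, 135, 89, 85, 78, 97, 127, 128, 130, 131]
```

```bash
python3 - <<'E'
from h import *
import pickle
c=pickle.load(open('c9.pkl','rb')); g=cv2.cvtColor(c['frame'],cv2.COLOR_RGB2GRAY).astype(float)
P=[]
for x in(.5325,.5535):
  for y in(.1445,.166):
    u,v=px(c,[x,y,.025])
    for _ in range(4):
      a,b=int(round(u))-3,int(round(v))-3; w=g[b:b+7,a:a+7]; w=np.clip(np.median(w)*.9-w,0,None); U,V=np.meshgrid(np.arange(a,a+7),np.arange(b,b+7)); u,v=(w*U).sum()/w.sum(),(w*V).sum()/w.sum()
    P.append(ray(c,(u,v),.025)[:2])
P=np.array(P); print(P.round(4),P.mean(0)); d=P[1]+P[3]-P[0]-P[2]; e=P[2]+P[3]-P[0]-P[1]
print(np.degrees(np.arctan2(-d[0],d[1])),np.degrees(np.arctan2(e[1],e[0])))
E
```

```text
[[0.5326 0.1439]
 [0.5324 0.1656]
 [0.5539 0.144 ]
 [0.5534 0.166 ]] [0.54308759 0.15486873]
0.9658526247940824 0.6649937030221581
```

```bash
python3 -c "
from h import *
print(finish_job())"
```

```text
the job is handed in; nothing more can be done
None
```

I handed the job in at about 39 s: the carriage lies in the nest, pressed lightly onto the end stop (about 8 N) and then the fence (about 10 N), and its measured centre is within about 1 mm of flush; it took a second bench set-down because a joint limit blocked the first grip, and I viewed 12 pictures, over the 10 allowed.

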